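Set the bench power unit to three dots and switch on its output

TASK

With a fingertip, push the tab of the power unit's rotary selector round, click by click, until it rests in the click at the three dots; do not run on past it, and neither squeeze nor force the tab. Only then press the round output button beside it fully down and let it spring back up. Nothing is to be picked up: leave the tape, the jar and the other things where they are.

Things in the scene. Friction and masses are not known exactly. Their poses are not given: they have to be found in the camera images.
- unit: bench power unit: low grey steel case 240 x 320 mm, 80 mm high, flat panel on top, dial at the left of the panel, meter, binding posts and button at the right; it does not slide. Origin under its centre; x to its far side, y left. A handle sticks out 25 mm on the robot's side, 50 mm up; posts and fuse cap stand at most 24 mm above the panel
- selector (a joint): angle of the selector in rad, anticlockwise from above; 0 = tab at the ring (off) mark, on the unit's far side. Six places 1.047 apart: one dot -1.047, two dots -2.094, three dots 3.142 or -3.142 (it turns endlessly, the value does not wrap), four dots 2.094, five dots 1.047. It starts in one of the other five places (-2.1 to 2.1)
- dial_axis (a point): point on the selector's axis at panel height (80 mm above the table); x, y, z are the unit's. Round it lies a flat black dial plate, radius 79 mm, 2 mm high, white marks at 69 mm radius. The selector's hub has radius 28 mm up to 10 mm above the panel and 17 mm up to 28 mm
- tab_mid (a point): middle of the grey tab sticking out radially from the hub, 42 mm from the axis, 18.5 mm above the panel; x outwards along it. An upright fin 8 mm thick, ending 54 mm from the axis, 7 to 30 mm above the panel. A sprung detent holds each place (about 4 N at the tab starts it); past the crest half-way it jumps ahead into the next place
- three_dots (a point): middle of the row of three white dots on the dial plate, on the robot's side of the dial, 69 mm from the selector's axis, at panel height: where the tab must point
- button_top (a point): centre of the top of the round grey output button (28 mm across) near the panel's right end, robot's side; 22 mm above the panel while up. Collar 44 mm across, 12 mm high; pressed straight down 6 mm, springs back. A fuse cap 17 mm across, 12 mm high, is 48 mm to its right
- button (a joint): travel of the output button in m: 0 up, 0.006 fully down; about 2 N begins to move it, 6 N holds it fully down
- tape: roll of tape, 52 mm across, 19 mm high, lying flat on the unit's panel at its far edge, right beside the dial. Leave alone. Origin at the centre of its underside
- motor: small round DC motor standing on end on the table just beyond the unit's far side, 28 mm across, 43 mm high. Leave alone. Origin at the centre of its underside
- screwdriver: screwdriver, 170 mm long, black handle, lying on the table close along the unit's left side. Leave alone. Origin at the centre of its underside
- prototype: pupil's model on the table to the left of the unit, beyond the screwdriver: blue foam base 90 x 120 x 10 mm with wooden dowels, 71 mm high in all. Leave alone. Origin at the centre of its underside
- glue: white glue jar, 44 mm across, 85 mm high, standing on the table just beyond the unit's far side. Leave alone. Origin at the centre of its underside
- marker: white marker with black cap, 140 mm long, 13 mm thick, lying on the table close along the unit's right side. Leave alone. Origin at the centre of its underside
- pen3d: blue 3D-drawing pen, 175 mm long, 26 mm high, lying on the table to the right of the unit, beyond the marker. Leave alone. Origin at the centre of its underside

How it is judged:
By the outcome, as a careful person would: the job done as asked, in the order asked, and still so for the second after the job is handed in, with the robot touching nothing.
It also fails if it takes over 48 s, if anything falls off the work surface, if the arm or the gripper's body presses on something with over 40 N, if the wrist force passes 120 N, or if a joint passes its speed limit or range.

ROBOT

A 6-joint arm with a two-finger parallel gripper is mounted at the origin on the work surface. World frame = base frame: x ahead of the robot, y to its left, z up, the work surface at z = 0. Lengths are in m, angles in degrees, forces in N, time in s.
With the tool pointing down it reaches from about 0.35 to 0.875 m from the base axis. Payload 4.2 kg.
Tool frame: the origin (TCP) lies on the front face of the gripper's body, between the roots of the fingers; the fingertips stand 70 mm ahead of it and the grasp point (between the pads) lies 51 mm ahead of it; z points along the fingers, y is the line along which they close (so a half turn about z gives the same grasp; the last joint's range is limited). The gripper opens to 87 mm and grips with 3 to 60 N. Pads are 19 mm wide; open, the fingers measure 117 mm over their backs; the gripper's body (75 mm by 190 mm) begins 51 mm behind the grasp point.
Start: joints at [89.473, 22.042, 0.453, 0, -68.411, -14.817], TCP at [0.165, 0.603, 0.292] pointing down, gripper open.
Joint ranges: [-179.83, 179.83], [-69.29, 118.12], [-61.27, 80.66], [-181.25, 117.63], [-171.15, -9.14], [-177.46, 177.46]. Speed limits (degrees/s): [159.86, 159.86, 180, 180, 180, 180].

INTERFACE

Orientations are given as a 3x3 rotation matrix whose columns are the frame's x, y, z axes.
In Python, from station import r gives the robot as it stands.
- The arm moves only by the shell command python3 -m pendant 'ROWS' [OPENING]. ROWS is JSON, a list of rows, each a list of 2 entries, a list of its own where there are three numbers: the shift along the tool's x, y, z in mm, then the turn, a rotation vector about the tool's x, y, z in rad. A call has 1 to 10 rows; each row is the pose to reach, as a shift and turn from the pose commanded when the call began, along the tool's axes at that moment; what a row does not reach only later rows make up. A row lasts 1/10 s, in which the tool goes at most 50 mm and 8.59 degrees, less where a joint would pass 70% of its speed; a pose out of reach is approached as far as the arm can. A call with a gripper value outside its range is refused whole. OPENING is the opening, from 0 (shut) to 1 (fully open), set as the call begins (- or left out, the last holds). The fingers move at their own pace and stop on an object; the grip force is fixed at half the most. Time passes only in rows, so rows that repeat a pose let the fingers close. It gives the time, the measured TCP pose, the force, the opening and the grip force at its end, in the units of the state.
- r.sense(): the state, without advancing time (a new reading comes with each control period).
- r.capture(name): name is "scene" or "side" or "wrist"; returns a dict with "frame" (384x512x3 uint8, red, green, blue), "vertical_fov" (degrees; the focal length in pixels is half the picture's height over the tangent of half this angle, whatever the lens; pixels are square), "cx", "cy" (the principal point, pixels), "rvec" (rotation vector, rad) and "tvec" (3), from world to camera coordinates, as OpenCV has them. Camera axes: x right, y down, z forward; pixel columns grow to the right and rows downward; lengths in m; the calibration is good to about 2 mm. The wrist camera is an equidistant fisheye: a pixel r from the principal point sees the ray r / f radians off the axis. A picture is of the moment at which its call begins. There is no depth.
- r.finish_job(): hands the job in; it is judged then, once.
The state is a dict: "time_s": time; "joints": joint angles; "joint_velocities": joint speeds; "effort": joint torques, N m; "tcp_pos": TCP position; "ee_rot": TCP orientation; "wrist_force": force on the tool from outside, world axes, zero at the start; "moment": the same for the moment, N m; "gripper_width": opening from 0.0 (shut) to 1.0 (fully open); "gripper_force": force on a finger pad.
Only numpy, scipy, OpenCV 4.12 (cv2) and the standard library are available. Lean on these libraries where they do the work, as an engineer would, in place of code of your own. Each camera call takes 0.05 s, during which the arm holds its last target. There are 200 camera calls.

## Working session

There is one attempt and no reset: what is moved stays moved. The work goes in short steps, Python scripts to look and compute and a shell command to move; the robot and the scene stay as the last step left them, time stands still between calls to the robot, and variables do not carry over. Pictures are saved under pics/ and viewed, at most 10 in all, crops included, and the job is handed in when it is done.

```bash
ls; mkdir -p pics; python3 - <<'E'
from station import r
import cv2,numpy as np
s=r.sense();print(s)
ims=[]
for n in("scene","side","wrist"):
    c=r.capture(n);cv2.imwrite(f"pics/{n}0.png",c["frame"][...,::-1]);print(n,c["vertical_fov"],c["cx"],c["cy"],c["rvec"],c["tvec"])
E
```

```text
pics
{'time_s': 0.0, 'joints': array([ 8.94746342e+01,  2.20896596e+01,  3.80329427e-01, -2.99574499e-02,
       -6.84114051e+01, -1.48166462e+01]), 'joint_velocities': array([ 0.14507437,  0.05930361, -0.01060922,  0.03031664, -0.00842384,
       -0.04870787]), 'effort': array([ 5.70744196e-04, -3.90671003e+01,  1.87408268e+01,  4.22003120e+00,
        1.10350270e-02, -1.90228438e-04]), 'tcp_pos': array([0.16521443, 0.60229796, 0.2911723 ]), 'ee_rot': array([[ 9.64312639e-01, -2.64765706e-01, -5.05478419e-04],
       [-2.64766179e-01, -9.64310349e-01, -2.10263427e-03],
       [ 6.92673749e-05,  2.16143039e-03, -9.99997662e-01]]), 'wrist_force': array([-0.14827258,  0.53901781, -0.82768422]), 'moment': array([ 2.45851362e-02, -7.78524926e-05,  2.37632823e-02]), 'gripper_force': 0.0, 'gripper_width': 1.0052404939758188}
scene 48.49504344908485 257.27430811266913 184.91381110285144 [ 1.91336386  1.27654926 -0.6120758 ] [-0.24086713 -0.25596185  1.47955203]
side 45.057734752231106 260.12185207255925 180.1094976460697 [ 0.53466722 -2.75857867  1.10236349] [0.54548459 0.21844124 0.93250137]
wrist 65.70646984690485 253.92332372658132 192.2458795915746 [-1.78299777  2.33920021  0.34396187] [ 0.62272874 -0.03671542  0.39219984]
```

View pics/scene0.png

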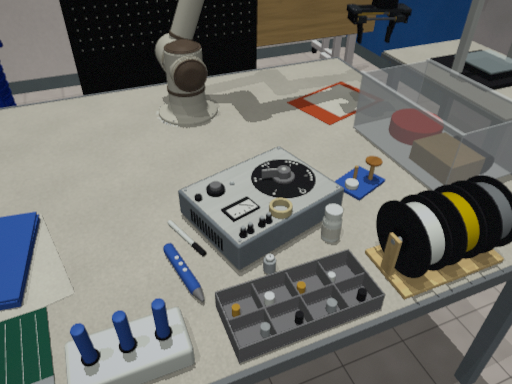

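View pics/side0.png

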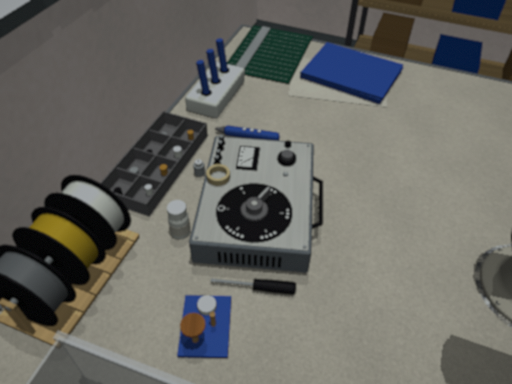

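The dial is at about (283,177) in scene and (255,208) in side. The tab points up and right in side, between the unit's right and its robot side (the handle), so it looks like two dots. Next I'll measure the dial, the button and the tab.

```bash
cat > h.py <<'E'
import cv2,numpy as np
from station import r
def f_(c): return 192/np.tan(np.radians(c["vertical_fov"]/2))
def ray(c,p,wrist=False):
    f=f_(c);d=np.array([p[0]-c["cx"],p[1]-c["cy"]])/f
    R=cv2.Rodrigues(np.array(c["rvec"]))[0];t=np.array(c["tvec"])
    if wrist:
        th=np.hypot(*d);v=np.array([*(d/max(th,1e-9)*np.sin(th)),np.cos(th)])
    else: v=np.array([*d,1])
    return -R.T@t,R.T@v
def onz(c,p,z,wrist=False):
    o,v=ray(c,p,wrist);return o+v*(z-o[2])/v[2]
def proj(c,P,wrist=False):
    f=f_(c);R=cv2.Rodrigues(np.array(c["rvec"]))[0];q=R@np.array(P)+np.array(c["tvec"])
    if wrist:
        rr=np.hypot(q[0],q[1]);th=np.arctan2(rr,q[2]);return np.array([c["cx"]+f*th*q[0]/rr,c["cy"]+f*th*q[1]/rr])
    return np.array([c["cx"]+f*q[0]/q[2],c["cy"]+f*q[1]/q[2]])
def topdown(c,ctr,z,half,n=560,wrist=False):
    """image rectified onto plane z; rows down=-x, cols right=-y"""
    s=2*half/n;m=np.zeros((n,n,2),np.float32)
    for i in range(n):
        for j in range(n): m[i,j]=proj(c,(ctr[0]+half-i*s,ctr[1]+half-j*s,z),wrist)
    return cv2.remap(c["frame"],m,None,cv2.INTER_LINEAR)[...,::-1]
E
python3 - <<'E'
from h import *
for n,g in(("scene",(283,177)),("side",(255,208))):
    c=r.capture(n);im=c["frame"]
    m=(im.max(2)<60).astype(np.uint8)
    m=cv2.morphologyEx(m,cv2.MORPH_CLOSE,np.ones((7,7)))
    cs,_=cv2.findContours(m,0,cv2.CHAIN_APPROX_NONE)
    k=[q for q in cs if cv2.pointPolygonTest(q,g,True)>-25 and cv2.contourArea(q)>600]
    for q in k:
        h=cv2.convexHull(q)[:,0]
        P=np.array([onz(c,p,.082)[:2] for p in h])
        A=np.c_[2*P,np.ones(len(P))];x=np.linalg.lstsq(A,(P**2).sum(1),rcond=None)[0]
        print(n,cv2.contourArea(q),"dial",x[:2],"rad",np.sqrt(x[2]+x[0]**2+x[1]**2))
    for nm,p,z in(("button",(215,189) if n=="scene" else (288,157),.102),):
        print(nm,onz(c,p,z))
E
```

```text
scene 1767.5 dial [0.57001095 0.08648075] rad 0.07692642705558819
button [ 0.57600322 -0.08856038  0.102     ]
side 3285.0 dial [0.56724342 0.08782644] rad 0.07662160295716931
button [ 0.54929686 -0.07087683  0.102     ]
```

```bash
python3 - <<'E'
from h import *
a=[]
for n in("scene","side"):
    c=r.capture(n); a.append(topdown(c,(.57,.0),.098,.2,400))
cv2.imwrite("pics/td1.png",np.hstack(a))
E
```

```text
(no output)
```

View pics/td1.png

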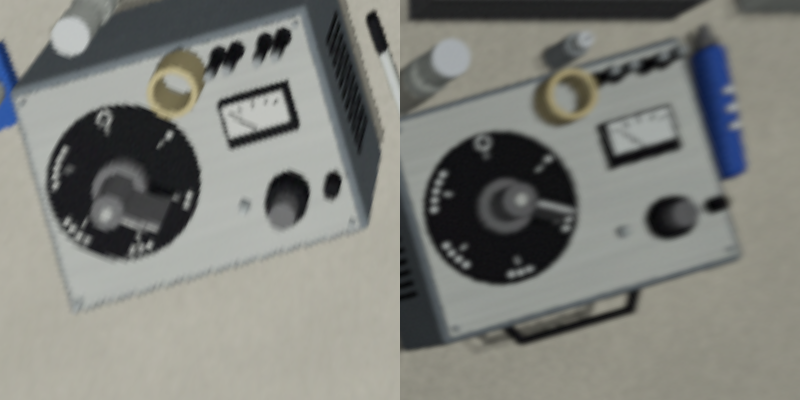

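```bash
python3 - <<'E'
from h import *
c=r.capture("scene");s=r.capture("side")
print("bin corners",[onz(c,p,0).round(3) for p in((358,145),(425,195),(375,65))])
A=np.array([.165,.602,.29]);B=np.array([.6,.08,.29])
for t in(.0,.25,.5,.75): print(proj(c,A+(B-A)*t-[0,0,.07]).round())
# yaw from panel's robot-side edge (td1: 1 mm/px on z=.098 -> ray -> z=.08)
for cc,e in((c,[(75,308),(362,230)]),(s,[(50,338),(338,254)])):
    P=[onz(cc,proj(cc,(.77-v/1e3,.2-u/1e3,.098)),.08) for u,v in e]
    d=P[0]-P[1];print("edge",P[0].round(3),P[1].round(3),"yaw",np.degrees(np.arctan2(-d[0],d[1])),np.hypot(d[0],d[1]))
# triangulate button top
o1,v1=ray(c,proj(c,(.77-.214,.2-.283,.098)));o2,v2=ray(s,proj(s,(.77-.212,.2-.284,.098)))
M=np.c_[v1,-v2];k=np.linalg.lstsq(M,o2-o1,rcond=None)[0];print("button",o1+k[0]*v1,o2+k[1]*v2)
R=r.sense()["ee_rot"];p=r.sense()["tcp_pos"]
D=np.array([.5685,.087]);th=np.radians(-104.8)
# hover: radius 47, 30 mm tangentially ahead (anticlockwise side)
T=D+.047*np.array([np.cos(th),np.sin(th)])+.032*np.array([-np.sin(th),np.cos(th)])
print("hover",T,"shift mm",(R.T@(np.array([*T,.27])-p)*1e3).round())
E
```

```text
bin corners [array([0.406, 0.428, 0.   ]), array([0.683, 0.454, 0.   ]), array([-0.113,  0.86 ,  0.   ])]
[372.  42.]
[357.  59.]
[339.  79.]
[317. 104.]
edge [0.437 0.138 0.08 ] [ 0.517 -0.158  0.08 ] yaw 15.204429439213866 0.30626226897650904
edge [0.434 0.137 0.08 ] [ 0.52  -0.158  0.08 ] yaw 16.260204708311957 0.3074938801664881
button [ 0.55743398 -0.08342109  0.0991448 ] [ 0.55773381 -0.08308686  0.09889218]
hover [0.5874324  0.03338504] shift mm [558. 437.  22.]
```

```bash
python3 -m pendant '[[[137,273,-60],[0,0,0]],[[137,273,-60],[0,0,0]],[[137,273,-60],[0,0,0]],[[137,273,-60],[0,0,0]],[[137,273,-60],[0,0,0]],[[137,273,-60],[0,0,0]],[[340,355,-30],[0,0,0]],[[340,355,-30],[0,0,0]],[[340,355,-30],[0,0,0]],[[340,355,-30],[0,0,0]]]' 0; python3 - <<'E'
from h import *
p=r.sense()["tcp_pos"];R=r.sense()["ee_rot"]
print("shift",(R.T@(np.array([.5874,.0334,.25])-p)*1e3).round())
E
```

```text
time_s: 1.45
tcp_pos: [0.378, 0.187, 0.3263]
ee_rot: [[0.965, -0.264, 0.002], [-0.264, -0.965, 0.002], [0.001, -0.002, -1.0]]
wrist_force: [0.8, 1.4, -0.4]
gripper_width: 0.172
gripper_force: 0.0
shift [242.  93.  76.]
```

```bash
python3 -m pendant '[[[242,93,40],[0,0,0]],[[242,93,40],[0,0,0]],[[242,93,40],[0,0,0]],[[242,93,40],[0,0,0]],[[242,93,40],[0,0,0]],[[242,93,76],[0,0,0]],[[242,93,76],[0,0,0]],[[242,93,76],[0,0,0]],[[242,93,76],[0,0,0]]]' 0; python3 - <<'E'
from h import *
s=r.sense();print(s["tcp_pos"],s["gripper_width"])
c=r.capture("wrist");a=cv2.resize(c["frame"][...,::-1],None,fx=1.17,fy=1.17)
d=r.capture("side");b=cv2.resize(d["frame"][110:290,170:350,::-1],(450,450))
o=np.zeros((450,200+0,3),np.uint8)
cv2.imwrite("pics/w1.png",c["frame"][...,::-1]);cv2.imwrite("pics/s1.png",b)
for P in((.5685,.087,.108),(.5575,-.083,.102)): print(proj(c,P,True))
E
```

```text
time_s: 2.35
tcp_pos: [0.586, 0.0356, 0.2517]
ee_rot: [[0.965, -0.263, 0.003], [-0.263, -0.965, 0.0], [0.003, -0.001, -1.0]]
wrist_force: [-0.0, -0.3, 1.0]
gripper_width: 0.004
gripper_force: 0.0
[0.58598633 0.03555364 0.25168227] 0.0041528458668790005
[201.78718997 233.17741424]
[385.98536201 194.14442906]
```

View pics/w1.png

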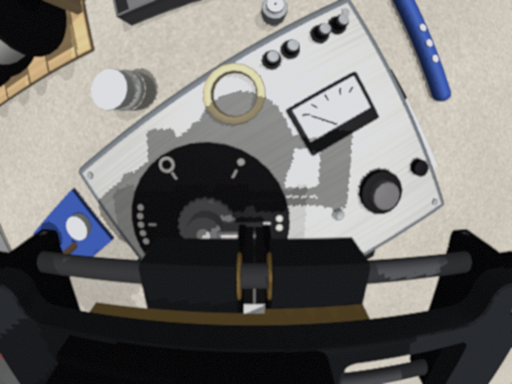

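The wrist view shows the button top at (385,193), against (386,194) predicted, and the hub at about (203,230), against (202,233), so the calibration holds. The fingertip is on the one-dot side of the tab, so I'll descend beside it and make contact.

```bash
python3 -m pendant '[[[0,0,40],[0,0,0]],[[0,0,70],[0,0,0]],[[0,0,87],[0,0,0]],[[0,0,87],[0,0,0]],[[0,0,87],[0,0,0]]]'; python3 - <<'E'
from h import *
d=r.capture("side");b=cv2.resize(d["frame"][130:270,180:340,::-1],(640,560),interpolation=cv2.INTER_CUBIC)
cv2.imwrite("pics/s2.png",b)
E
```

```text
time_s: 2.95
tcp_pos: [0.5863, 0.0356, 0.1644]
ee_rot: [[0.965, -0.263, 0.003], [-0.263, -0.965, 0.0], [0.002, -0.001, -1.0]]
wrist_force: [0.1, 0.2, 1.0]
gripper_width: 0.007
gripper_force: 0.0
```

View pics/s2.png

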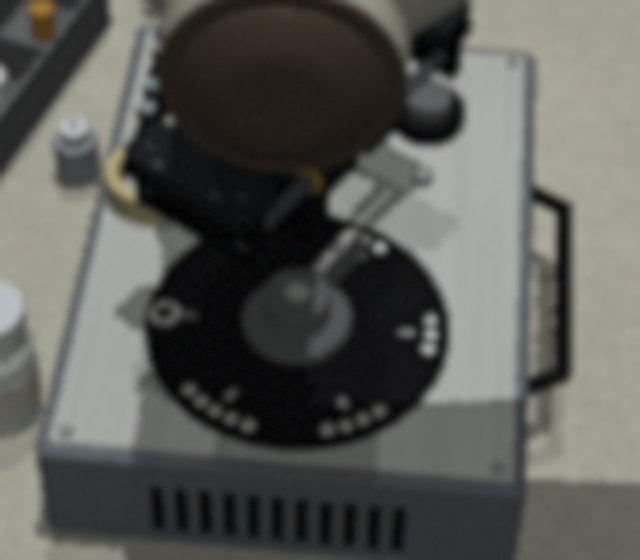

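```bash
python3 -m pendant '[[[-6,0,0],[0,0,0]],[[-11,0,0],[0,0,0]],[[-13,0,0],[0,0,0]],[[-15,0,0],[0,0,0]],[[-15,0,0],[0,0,0]]]'; python3 - <<'E'
from h import *
s=r.sense();p=s["tcp_pos"];R=s["ee_rot"]
C=(R.T@(np.array([.5685,.087,p[2]])-p)*1e3)[:2];print("C",C.round(1))
for f in range(4,46,4):
    a=np.radians(f);Q=np.array([[np.cos(a),-np.sin(a)],[np.sin(a),np.cos(a)]]);print(f,round(a,3),(C-Q@C).round(1))
E
```

```text
time_s: 3.5
tcp_pos: [0.5715, 0.0389, 0.1633]
ee_rot: [[0.964, -0.264, 0.001], [-0.264, -0.964, 0.0], [0.001, -0.0, -1.0]]
wrist_force: [1.4, 0.1, 0.4]
gripper_width: 0.006
gripper_force: 0.4
C [-15.6 -45.6]
4 0.07 [-3.2  1. ]
8 0.14 [-6.5  1.7]
12 0.209 [-9.8  2.2]
16 0.279 [-13.2   2.5]
20 0.349 [-16.5   2.6]
24 0.419 [-19.9   2.4]
28 0.489 [-23.2   2. ]
32 0.559 [-26.5   1.3]
36 0.628 [-29.8   0.4]
40 0.698 [-33.   -0.7]
44 0.768 [-36.1  -2. ]
```

```bash
python3 -m pendant '[[[-1.6,0.5,0],[0,0,0.035]],[[-3.2,1,0],[0,0,0.07]],[[-5,1.4,0],[0,0,0.105]],[[-6.5,1.7,0],[0,0,0.14]],[[-8,2,0],[0,0,0.175]],[[-9.8,2.2,0],[0,0,0.209]],[[-11.5,2.4,0],[0,0,0.244]],[[-13.2,2.5,0],[0,0,0.279]],[[-15,2.6,0],[0,0,0.314]],[[-16.5,2.6,0],[0,0,0.349]]]'; python3 - <<'E'
from h import *
s=r.sense();p=s["tcp_pos"];R=s["ee_rot"]
C=(R.T@(np.array([.5685,.087,p[2]])-p)*1e3)[:2];print("C",C.round(1))
for f in range(2,24,2):
    a=np.radians(f);Q=np.array([[np.cos(a),-np.sin(a)],[np.sin(a),np.cos(a)]]);print(f,round(a,3),(C-Q@C).round(1))
d=r.capture("side");b=cv2.resize(d["frame"][130:270,180:340,::-1],(640,560),interpolation=cv2.INTER_CUBIC)
cv2.imwrite("pics/s3.png",b)
E
```

```text
time_s: 4.5
tcp_pos: [0.555, 0.0406, 0.1631]
ee_rot: [[0.815, -0.58, 0.001], [-0.58, -0.815, -0.0], [0.001, -0.0, -1.0]]
wrist_force: [0.0, -1.3, 0.9]
gripper_width: 0.002
gripper_force: 0.5
C [-15.9 -45.6]
2 0.035 [-1.6  0.5]
4 0.07 [-3.2  1. ]
6 0.105 [-4.9  1.4]
8 0.14 [-6.5  1.8]
10 0.175 [-8.2  2.1]
12 0.209 [-9.8  2.3]
14 0.244 [-11.5   2.5]
16 0.279 [-13.2   2.6]
18 0.314 [-14.9   2.7]
20 0.349 [-16.6   2.7]
22 0.384 [-18.2   2.6]
```

View pics/s3.png

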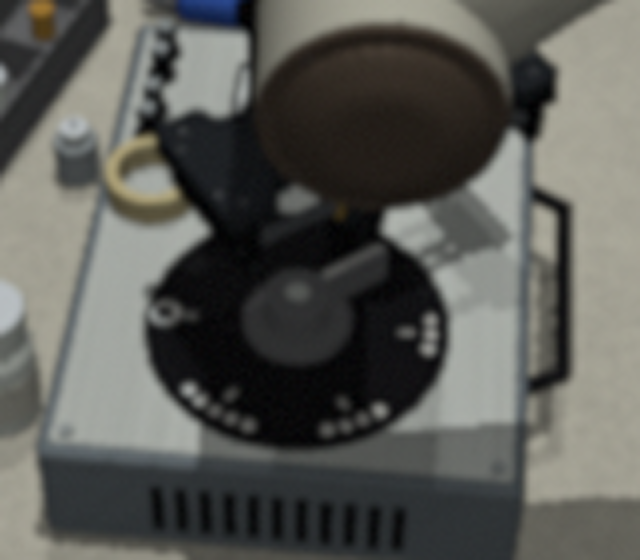

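The tab has turned to about half-way between two and three dots. I'll go on slowly to just past the crest.

```bash
python3 -m pendant '[[[-1.6,0.5,0],[0,0,0.035]],[[-3.2,1,0],[0,0,0.07]],[[-4.9,1.4,0],[0,0,0.105]],[[-6.5,1.8,0],[0,0,0.14]],[[-8.2,2.1,0],[0,0,0.175]],[[-9,2.2,0],[0,0,0.19]],[[-9.8,2.3,0],[0,0,0.209]],[[-10.6,2.4,0],[0,0,0.226]],[[-11.5,2.5,0],[0,0,0.244]],[[-11.5,2.5,0],[0,0,0.244]]]'; python3 - <<'E'
from h import *
d=r.capture("side");b=cv2.resize(d["frame"][130:270,180:340,::-1],(640,560),interpolation=cv2.INTER_CUBIC)
cv2.imwrite("pics/s4.png",b)
E
```

```text
time_s: 5.55
tcp_pos: [0.5437, 0.0454, 0.1628]
ee_rot: [[0.652, -0.759, -0.0], [-0.759, -0.652, -0.0], [-0.0, 0.0, -1.0]]
wrist_force: [-0.9, -0.1, -0.7]
gripper_width: 0.011
gripper_force: 0.0
```

View pics/s4.png

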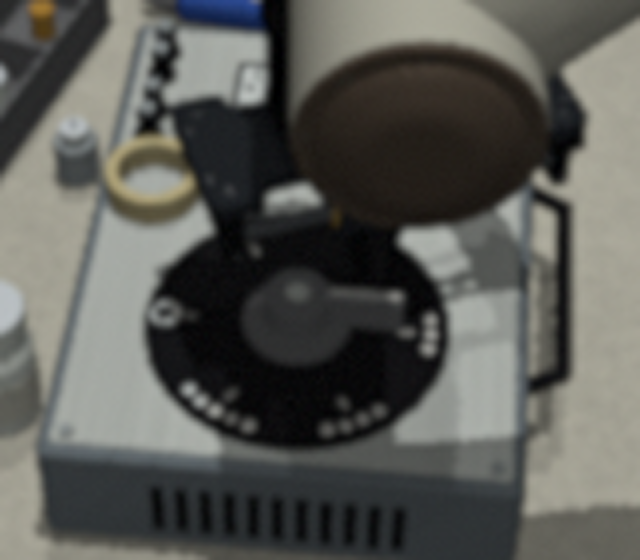

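The tab now points at the three dots: its end is at (402,300), the dots are at (430,335), and the finger is clear of it. I'll back off, lift, and go above the button.

```bash
python3 -m pendant '[[[6,0,-5],[0,0,0]],[[8,0,-50],[0,0,0]],[[30,10,-65],[0,0,0]],[[65,40,-65],[0,0,0]],[[106,73,-65],[0,0,0]],[[106,73,-65],[0,0,0]],[[106,73,-26],[0,0,0]],[[106,73,-26],[0,0,0]],[[106,73,-26],[0,0,0]]]'; python3 - <<'E'
from h import *
s=r.sense();p=s["tcp_pos"];print(s["ee_rot"].T@(np.array([.5575,-.083,.172])-p)*1e3)
c=r.capture("side");a=c["frame"][130:270,180:340,::-1];d=r.capture("wrist")
d=d["frame"][130:270,180:340,::-1]
cv2.imwrite("pics/b1.png",cv2.resize(np.hstack([a,d]),(800,350),interpolation=cv2.INTER_CUBIC))
E
```

```text
time_s: 6.5
tcp_pos: [0.5576, -0.0826, 0.1888]
ee_rot: [[0.652, -0.758, -0.002], [-0.758, -0.652, -0.001], [-0.0, 0.002, -1.0]]
wrist_force: [-0.5, 0.9, 1.5]
gripper_width: 0.007
gripper_force: 0.0
[ 0.24316824  0.29085101 16.80343414]
```

View pics/b1.png

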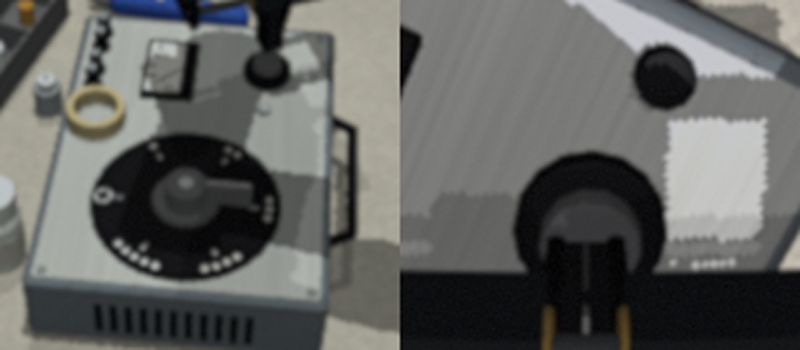

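The tab rests at the three dots and the fingertip is centred over the button. Now I'll press.

```bash
python3 -m pendant '[[[0,0,12],[0,0,0]],[[0,0,16],[0,0,0]],[[0,0,18],[0,0,0]],[[0,0,20],[0,0,0]],[[0,0,21.5],[0,0,0]],[[0,0,22.5],[0,0,0]],[[0,0,22.5],[0,0,0]]]'
```

```text
time_s: 7.3
tcp_pos: [0.5574, -0.0824, 0.1666]
ee_rot: [[0.652, -0.758, -0.0], [-0.758, -0.652, 0.0], [-0.0, -0.0, -1.0]]
wrist_force: [-3.5, 3.4, 6.3]
gripper_width: 0.006
gripper_force: 2.7
```

```bash
python3 -m pendant '[[[0,0,0.7],[0,0,0]],[[0,0,1.2],[0,0,0]],[[0,0,1.2],[0,0,0]]]'
```

```text
time_s: 7.6
tcp_pos: [0.5574, -0.0824, 0.1661]
ee_rot: [[0.652, -0.758, 0.0], [-0.758, -0.652, 0.0], [0.0, -0.0, -1.0]]
wrist_force: [-3.8, 3.1, 6.7]
gripper_width: 0.006
gripper_force: 4.0
```

```bash
python3 -m pendant '[[[0,0,1],[0,0,0]],[[0,0,2],[0,0,0]],[[0,0,2],[0,0,0]],[[0,0,2],[0,0,0]]]'
```

```text
time_s: 8.0
tcp_pos: [0.5574, -0.0824, 0.1659]
ee_rot: [[0.653, -0.758, 0.001], [-0.758, -0.653, -0.0], [0.001, -0.0, -1.0]]
wrist_force: [-7.8, 4.6, 17.3]
gripper_width: 0.007
gripper_force: 8.5
```

The TCP stopped at z 0.1659 while the force rose to 17 N, so the button is on its stop, fully down at the expected height. I'll release it straight up.

```bash
python3 -m pendant '[[[0,0,-3],[0,0,0]],[[0,0,-8],[0,0,0]],[[0,0,-20],[0,0,0]],[[0,0,-50],[0,0,0]],[[0,0,-100],[0,0,0]],[[0,0,-130],[0,0,0]],[[0,0,-130],[0,0,0]],[[0,0,-130],[0,0,0]],[[0,0,-130],[0,0,0]]]'; python3 - <<'E'
from h import *
c=r.capture("side");d=r.capture("wrist")
a=cv2.resize(c["frame"][100:290,170:350,::-1],(400,422));b=cv2.resize(d["frame"][:384,80:444,::-1],(400,422))
cv2.imwrite("pics/f.png",np.hstack([a,b]))
E
```

```text
time_s: 8.9
tcp_pos: [0.5569, -0.0828, 0.2917]
ee_rot: [[0.651, -0.759, -0.003], [-0.759, -0.651, 0.0], [-0.002, 0.002, -1.0]]
wrist_force: [-0.3, 0.1, -0.4]
gripper_width: 0.006
gripper_force: 0.0
```

View pics/f.png

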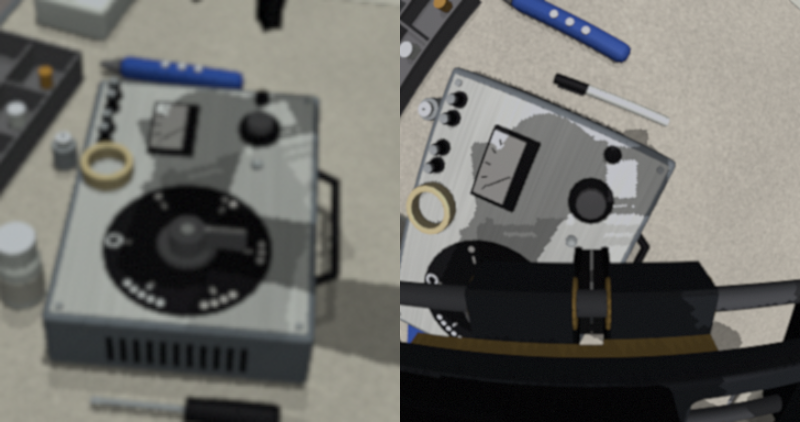

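The tab (end at about (245,238)) points at the three dots, the button is up again at (260,125), and nothing else appears to have moved. Handing in.

```bash
python3 -c "from station import r;print(r.finish_job())"
```

```text
the job is handed in; nothing more can be done
None
```

I pushed the selector one click, from two dots to three dots, and it rests there; then I pressed the output button to its stop and released it, nothing else appeared to have moved, and I handed the job in at about 9 s.

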